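# Lap a metal sample on the sprung stand

## Task

Press the orange locking plunger of the lapping stand fully home. Then take the lapping block by its wooden grip, set it flat on the yellow-marked end of the steel sample and sweep it along to the blue-marked end in an unbroken stroke, pressing steadily so that the sprung cradle stays about half-way down its travel, never light and never near its stop, and lifting off only at the blue end. Finally set the block gently back down flat in its blue tray, and leave the other things on the bench alone.

Things in the scene. Friction and masses are not known exactly. Their poses are not given: they have to be found in the camera images.
- stand: Grey lapping stand, fixed; base 110 (x) x 240 (y) x 28 mm high, origin under its centre, z up. Sample and stroke run along its y axis: a yellow stripe across the base marks the -y end (start), a blue stripe the +y end (finish). Yaw varies by up to 0.5 rad; stand and tray may swap sides. A 60 x 60 mm lug, 40 mm high, centred at x = -85 mm, carries the plunger.
- sample_mid (a point): Centre of the top face of the steel sample bar, 40 (x) x 180 (y) x 20 mm, held in the sprung cradle with its axes along the stand's; 72 mm above the bench when unloaded. It goes down with the cradle. The sample stands 12 mm proud of the two dark jaws (outer faces at x = +-34 mm) beside it.
- sample_start (a point): Point on the sample's top face, 55 mm from its middle towards the yellow end: put the centre of the block's underside here to begin (the block is then level with the sample's end).
- sample_end (a point): The like point 55 mm from the middle towards the blue end: the stroke finishes with the block's underside centred here.
- cradle (a joint): How far the sprung cradle with the sample is pressed straight down, m: 0 unloaded, 0.012 at its hard stop. It yields from about 2.6 N of load on the sample and sinks 1 mm for each further 1.2 N (half-way, 6 mm: about 10 N, of which the block's own weight gives about 2 N); it springs back by itself. The block's weight alone hardly moves it.
- plunger (a joint): How far the orange locking plunger is pressed straight down, m: 0 proud (as it starts), 0.008 fully home. It slides against about 4 N of friction and stays where it is left.
- plunger_top (a point): Centre of the flat top of the orange plunger, a 34 mm disc, on the stand's -x side, 85 mm from the stand's middle; 72 mm above the bench when proud, 64 mm when home. It stands in a 44 mm steel collar whose top is 50 mm above the bench.
- block: Loose lapping block, about 220 g: flat foot 44 (x) x 70 (y) x 25 mm high, black lapping face below, aluminium above; on it a wooden grip rib 20 mm thick (x), 60 mm long (y), 32 mm high: 57 mm in all. Origin: centre of the underside, z up. Pinch the rib across its 20 mm (along x). A half turn makes no difference. On the sample its long way goes along the sample.
- tray: Blue open tray, fixed to the bench, 140 (x) x 180 (y) mm outside, walls 4 mm thick and 22 mm high, inner floor 4 mm above the bench. Origin under its centre. The block starts in it and must be put back in it.
- jar0: Bystander: white sample jar with blue cap, 56 mm across, 60 mm high, at the far side of the bench.
- jar1: Bystander: another such jar.
- jar2: Bystander: another such jar.
- disc0: Bystander: steel sample disc, 40 mm across, 25 mm high.
- disc1: Bystander: copper sample disc, 40 mm across, 25 mm high.
- brush: Bystander: hand brush lying at the left of the bench.
Things that resemble listed ones, but are neither listed nor needed, are in the scene too. Of the things shaped like the tray, the blue one is meant.

How it is judged (in metres and radians):
On the way, in this order (a step that is already met when the one before it is completed fails the run):
1. the locking plunger is pressed fully home (value of joint plunger above 0.0065 m), for 0.2 s.
2. the block lies flat on the yellow end of the sample (underside centre at least 43 mm from the middle, within 16 mm of the centre line) and presses the cradle down by 2 to 8.5 mm (value of joint cradle between 0.002 and 0.0085 m and x of block in the frame of sample_mid between -0.016 and 0.016 m and z of block in the frame of sample_mid between -0.004 and 0.005 m and angle between block's own z axis and vertical below 0.12 rad and y of block in the frame of sample_mid between -0.08 and -0.043 m), for 0.15 s.
3. the block passes the middle of the sample, still flat on it and pressing the cradle down by 2 to 8.5 mm (value of joint cradle between 0.002 and 0.0085 m and x of block in the frame of sample_mid between -0.016 and 0.016 m and z of block in the frame of sample_mid between -0.004 and 0.005 m and angle between block's own z axis and vertical below 0.12 rad and y of block in the frame of sample_mid between -0.012 and 0.012 m).
4. the block reaches the blue end (at least 43 mm past the middle), still flat and pressing by 2 to 8.5 mm (value of joint cradle between 0.002 and 0.0085 m and x of block in the frame of sample_mid between -0.016 and 0.016 m and z of block in the frame of sample_mid between -0.004 and 0.005 m and angle between block's own z axis and vertical below 0.12 rad and y of block in the frame of sample_mid between 0.043 and 0.08 m), for 0.1 s.
At the end, for the whole second after the job is handed in: The block lies released and at rest flat on the tray's floor (tilt under 0.08 rad, inside the walls), the plunger is still home (at least 6.5 of 8 mm), and the cradle is unloaded (pressed less than 1 mm) (x of block in the frame of tray between -0.06 and 0.06 m and y of block in the frame of tray between -0.08 and 0.08 m and z of block in the frame of tray between 0 and 0.01 m and angle between block's own z axis and vertical below 0.08 rad and linear speed of block below 0.02 m/s and angular speed of block below 0.1 rad/s and value of joint plunger above 0.0065 m and value of joint cradle below 0.001 m); the robot touches nothing.
It fails at once if the cradle is pressed close to its hard stop (more than 9.5 of 12 mm) (value of joint cradle above 0.0095 m).
It fails at once if the block is lifted, set down or hovers less than 25 mm above the middle part of the sample (within 33 mm of its middle), or slides there without pressing: the cradle less than 1 mm down (x of block in the frame of sample_mid between -0.035 and 0.035 m and y of block in the frame of sample_mid between -0.033 and 0.033 m and z of block in the frame of sample_mid below 0.025 m and value of joint cradle below 0.001 m).
It fails at once if the block is dropped into the tray (faster than 0.45 m/s within 25 mm of its floor) (x of block in the frame of tray between -0.06 and 0.06 m and y of block in the frame of tray between -0.08 and 0.08 m and z of block in the frame of tray below 0.03 m and linear speed of block above 0.45 m/s).
It fails at once if a jar, sample disc or the brush is shifted by more than 30 mm or a jar tipped (distance of any of jar0, jar1, jar2, disc0, disc1, brush from where it was at the start of the episode above 0.03 m or angle between any of jar0, jar1, jar2's own z axis and vertical above 0.5 rad).
It also fails if it takes over 69 s, if anything falls off the work surface, if the arm or the gripper's body presses on something with over 40 N, if the wrist force passes 120 N, or if a joint passes its speed limit or range.

## Robot

A 7-joint arm with a two-finger parallel gripper is mounted at the origin on the work surface. World frame = base frame: x ahead of the robot, y to its left, z up, the work surface at z = 0. Lengths are in m, angles in degrees, forces in N, time in s.
With the tool pointing down it reaches from about 0.425 to 1.025 m from the base axis. Payload 3.6 kg.
Tool frame: the origin (TCP) lies midway between the tips of the shut fingers; the grasp point (between the pads) lies 19 mm behind it; z points along the fingers, y is the line along which they close (so a half turn about z gives the same grasp; the last joint's range is limited). The gripper opens to 85 mm and grips with 20 to 120 N. Pads are 22 mm wide; open, the fingers measure 114 mm over their backs; the gripper's body (76 mm by 85 mm) begins 54 mm behind the grasp point. The pads swing forward as they close: fully open they stand 13 mm farther back than shut.
Start: joints at [62.023, 33.873, 2.773, 92.16, -1.908, 54.013, -1.931], TCP at [0.279, -0.669, 0.231] pointing down, gripper open.
Joint ranges: [-153.93, 153.93], [-27.13, 128.08], [-72.61, 78.16], [10.71, 143.7], [-87.88, 267.88], [4.46, 118.87], [-176.78, 176.78]. Speed limits (degrees/s): [147.25, 147.25, 180, 180, 180, 180, 180].

## Interface

Orientations are given as [roll, pitch, yaw] about the fixed x, y, z axes, in that order (R = Rz(yaw) Ry(pitch) Rx(roll)).
In Python, from cell import sensors, cams, order gives the robot as it stands. The module is installed in compiled form; this text tells all that it offers.
- The arm moves only by the tool move_arm, never from a script. Its arguments are lists of equal length, an entry for each row: "translation": the shift along the world's x, y, z in cm, a list of three; "turn": the turn, a rotation vector about the world's x, y, z in rad, a list of three; "jaw": the finger opening in cm, from 0 to 8.54. In form: {"translation": [[dx, dy, dz], ...], "turn": [[wx, wy, wz], ...], "jaw": [jaw, ...]}. A call has exactly 8 rows; each row is the pose to reach, as a shift and turn from the pose commanded when the call began; what a row does not reach only later rows make up. A row lasts 1/8 s, in which the tool goes at most 62.5 mm and 10.7 degrees, less where a joint would pass 70% of its speed; a pose out of reach is approached as far as the arm can. A call with a gripper value outside its range is refused whole. The fingers move at their own pace and stop on an object; "newtons" is the grip in N (left out, the last holds). Time passes only in rows, so rows that repeat a pose let the fingers close, or fill a call up. It gives the time, the measured TCP pose, the force, the opening and the grip force at its end, in the units of the state.
- sensors.state(): the state, without advancing time (a new reading comes with each control period).
- cams.grab_frame(name): name is "scene" or "top" or "wrist"; returns the picture (400x640x3 uint8, red, green, blue); there is no depth.
- cams.camera_params(name): a dict with "fx", "fy", "cx", "cy" (pixels), "world_from_camera" (4x4, takes a point from camera to world coordinates); the wrist camera has in their place "hand_eye" (4x4, takes a point from camera to tool coordinates, whose origin is the TCP and whose axes are the flange's). Camera axes: x right, y down, z forward; pixel columns grow to the right and rows downward; lengths in m; the calibration is good to about 2 mm. A picture is of the moment at which its call begins: read the wrist's pose just before it. camera_params takes no time and is no camera call.
- order.close_job(): hands the job in; it is judged then, once.
The state is a dict: "time": time; "joint_positions": joint angles; "joint_vel": joint speeds; "tau": joint torques, N m; "eef_pos": TCP position; "eef_rot": TCP orientation; "force": force on the tool from outside, world axes, zero at the start; "wrist_torque": the same for the moment, N m; "width": opening from 0.0 (shut) to 1.0 (fully open); "finger_force": force on a finger pad.
Only numpy, scipy, OpenCV 4.12 (cv2) and the standard library are available. Lean on these libraries where they do the work, as an engineer would, in place of code of your own. Each camera call takes 0.05 s, during which the arm holds its last target. There are 200 camera calls.

## Working session

There is one attempt and no reset: what is moved stays moved. The work goes in short steps, Python scripts to look and compute and a tool call to move; the robot and the scene stay as the last step left them, time stands still between calls to the robot, and variables do not carry over. Pictures are saved under pics/ and viewed, at most 10 in all, crops included, and the job is handed in when it is done.

Besides the shell and the picture viewer there is one more tool, called after ">>>" by a JSON object that holds its "api" and its "payload", one argument or row to a line. move_arm: Moves the arm, as the interface text tells. Its arguments: {"type":"object","properties":{"translation":{"type":"array","items":{"type":"array","items":{"type":"number"}}},"turn":{"type":"array","items":{"type":"array","items":{"type":"number"}}},"jaw":{"type":"array","items":{"type":"number"}},"newtons":{"type":"number"}},"required":["translation","turn","jaw"]}

```bash
mkdir -p pics; python3 - <<'E'
from cell import sensors,cams
import cv2,numpy as np
s=sensors.state();print({k:np.round(v,3).tolist() for k,v in s.items()})
for n in("top","scene"):
    im=cams.grab_frame(n);cv2.imwrite(f"pics/{n}0.png",im[:,:,::-1])
    p=cams.camera_params(n);print(n,p["fx"],p["fy"],p["cx"],p["cy"],np.round(p["world_from_camera"],4).tolist())
print(np.round(cams.camera_params("wrist")["hand_eye"],4).tolist())
E
```

```text
{'time': 0.0, 'joint_positions': [62.023, 33.926, 2.767, 92.238, -1.908, 54.014, -1.931], 'joint_vel': [0.028, 0.06, -0.02, 0.073, -0.02, -0.072, 0.013], 'tau': [-0.0, -54.869, 1.547, -19.812, 0.009, 0.009, -0.0], 'eef_pos': [0.279, -0.668, 0.23], 'eef_rot': [-179.868, 0.007, 22.624], 'force': [-0.543, 0.363, -0.594], 'wrist_torque': [-0.011, -0.102, -0.024], 'finger_force': 0.0, 'width': 1.002}
top 484.62611332688704 484.62611332688704 325.62867567385877 197.35706116690915 [[-0.0157, -0.9885, 0.1507, 0.3052], [-0.9999, 0.0145, -0.009, -0.0455], [0.0067, -0.1508, -0.9885, 1.5029], [0.0, 0.0, 0.0, 1.0]]
scene 455.6894587177652 455.6894587177652 318.05457135124396 192.83754317361206 [[-0.7766, 0.5404, -0.3237, 0.9425], [0.6299, 0.66, -0.4094, 0.4691], [-0.0076, -0.5219, -0.853, 1.145], [0.0, 0.0, 0.0, 1.0]]
[[0.0001, -0.9477, -0.3192, 0.0826], [1.0, 0.0004, -0.0008, 0.0007], [0.0009, -0.3192, 0.9477, -0.1427], [0.0, 0.0, 0.0, 1.0]]
```

View pics/top0.png

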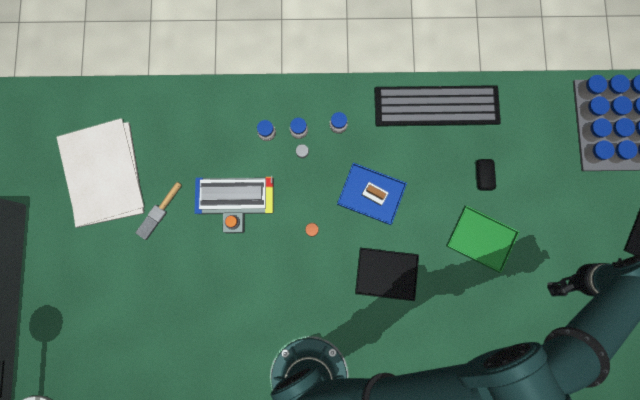

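View pics/scene0.png

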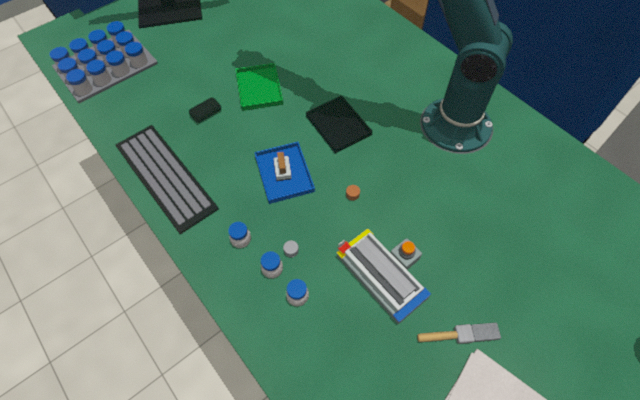

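The top view shows the stand at about (233,195), with its yellow end at column 270 and blue end at column 198. The plunger is at (231,222), the blue tray at (372,193) and the block at (375,193). I'll measure with masks in both views.

```bash
cat > h.py <<'E'
import cv2,numpy as np
from cell import sensors,cams
from scipy.spatial.transform import Rotation as R
def cam(n,s=None):
    p=cams.camera_params(n)
    if n=="wrist":
        T=np.eye(4);T[:3,:3]=R.from_euler("xyz",s["eef_rot"],degrees=True).as_matrix();T[:3,3]=s["eef_pos"]
        T=T@np.array(p["hand_eye"])
    else: T=np.array(p["world_from_camera"])
    return p,T
def ray(c,uv,z):
    p,T=c
    d=T[:3,:3]@np.array([(uv[0]-p["cx"])/p["fx"],(uv[1]-p["cy"])/p["fy"],1.])
    return T[:3,3]+d*(z-T[2,3])/d[2]
def proj(c,X):
    p,T=c;q=T[:3,:3].T@(np.array(X)-T[:3,3]);return np.array([p["fx"]*q[0]/q[2]+p["cx"],p["fy"]*q[1]/q[2]+p["cy"]])
def mask(im,lo,hi,roi=None):
    m=cv2.inRange(cv2.cvtColor(im,cv2.COLOR_RGB2HSV),np.array(lo),np.array(hi))
    if roi is not None:
        z=np.zeros_like(m);x0,x1,y0,y1=roi;z[y0:y1,x0:x1]=255;m&=z
    return m
def blobs(m,amin=15):
    out=[]
    for k in cv2.findContours(m,cv2.RETR_EXTERNAL,cv2.CHAIN_APPROX_NONE)[0]:
        if cv2.contourArea(k)>=amin:
            M=cv2.moments(k);out.append((M["m00"],(M["m10"]/M["m00"],M["m01"]/M["m00"]),k))
    return sorted(out,key=lambda b:-b[0])
E
python3 - <<'E'
from h import *
for n,rois in(("top",dict(st=(185,280,165,240),tr=(330,415,155,230))),("scene",dict(st=(330,435,220,325),tr=(245,325,135,210)))):
    im=cv2.imread(f"pics/{n}0.png")[:,:,::-1].copy();c=cam(n)
    for lab,lo,hi,r,z in(("orange",(5,150,120),(19,255,255),"st",.072),("yellow",(22,130,120),(35,255,255),"st",.028),("blue",(100,130,60),(125,255,255),"st",.028),("wood",(5,80,60),(22,255,255),"tr",.061),("tray",(100,130,60),(125,255,255),"tr",.022),("alu",(0,0,150),(179,60,255),"tr",.029)):
        for a,uv,k in blobs(mask(im,lo,hi,rois[r]),8)[:2]:
            q=cv2.boxPoints(cv2.minAreaRect(k));w=np.array([ray(c,p,z)[:2] for p in q])
            e=[w[1]-w[0],w[2]-w[1]];L=[np.linalg.norm(v) for v in e];i=int(np.argmax(L))
            print(n,lab,a,np.round(uv),"ctr",ray(c,uv,z)[:2].round(4),"rectctr",w.mean(0).round(4),"LxW",np.round(sorted(L),3),"long dir deg",round(np.degrees(np.arctan2(e[i][1],e[i][0]))%180,1))
E
```

```text
top orange 80.5 [231. 221.] ctr [0.4568 0.223 ] rectctr [0.4566 0.2227] LxW [0.03 0.03] long dir deg 0.7
top yellow 118.5 [269. 200.] ctr [0.5256 0.1163] rectctr [0.5261 0.1152] LxW [0.019 0.078] long dir deg 0.1
top blue 120.0 [197. 197.] ctr [0.5374 0.3371] rectctr [0.5419 0.3335] LxW [0.022 0.109] long dir deg 179.8
top wood 100.0 [376. 192.] ctr [ 0.5403 -0.2101] rectctr [ 0.5403 -0.21  ] LxW [0.019 0.056] long dir deg 60.0
top tray 2533.0 [372. 193.] ctr [ 0.5414 -0.2016] rectctr [ 0.5421 -0.2018] LxW [0.143 0.182] long dir deg 67.8
top alu 287.0 [375. 193.] ctr [ 0.5415 -0.2108] rectctr [ 0.5416 -0.2108] LxW [0.044 0.07 ] long dir deg 60.0
scene orange 107.5 [408. 247.] ctr [0.4596 0.2278] rectctr [0.4601 0.2281] LxW [0.031 0.031] long dir deg 44.7
scene yellow 86.0 [359. 237.] ctr [0.5206 0.112 ] rectctr [0.5191 0.112 ] LxW [0.019 0.073] long dir deg 172.8
scene yellow 22.0 [340. 254.] ctr [0.5928 0.1187] rectctr [0.5935 0.119 ] LxW [0.014 0.022] long dir deg 111.9
scene blue 327.0 [412. 305.] ctr [0.5443 0.3349] rectctr [0.5426 0.3347] LxW [0.022 0.114] long dir deg 179.7
scene wood 88.5 [281. 162.] ctr [ 0.5485 -0.2004] rectctr [ 0.5487 -0.2001] LxW [0.017 0.07 ] long dir deg 59.8
scene tray 2406.0 [284. 172.] ctr [ 0.5493 -0.191 ] rectctr [ 0.5447 -0.1949] LxW [0.15  0.197] long dir deg 65.0
scene alu 122.0 [283. 167.] ctr [ 0.5433 -0.2043] rectctr [ 0.5435 -0.2077] LxW [0.046 0.071] long dir deg 59.5
```

>>> {"api": "move_arm", "payload": {
  "translation": [
    [3, 5.2, 0],
    [6, 10.4, 0],
    [9, 15.6, 0],
    [12, 20.8, 0],
    [15, 26, 0],
    [18, 31.2, 0],
    [21, 36.4, 0],
    [24, 41.6, 0]
  ],
  "turn": [
    [0, 0, 0.08],
    [0, 0, 0.16],
    [0, 0, 0.24],
    [0, 0, 0.32],
    [0, 0, 0.4],
    [0, 0, 0.48],
    [0, 0, 0.56],
    [0, 0, 0.65]
  ],
  "jaw": [8.5, 8.5, 8.5, 8.5, 8.5, 8.5, 8.5, 8.5]
}}

```text
time: 1.1
eef_pos: [0.5194, -0.2515, 0.2311]
eef_rot: [-180.0, 0.0, 60.0]
force: [0.5, -0.2, 0.2]
width: 0.998
finger_force: 0.0
```

```bash
python3 - <<'E'
from h import *
im=cams.grab_frame("wrist")
s=sensors.state();print(s["time"],s["eef_pos"],s["eef_rot"],s["width"])
s=sensors.state();im=cams.grab_frame("wrist");c=cam("wrist",s)
cv2.imwrite("pics/w1.png",im[:,:,::-1])
for lab,lo,hi,z in(("wood",(5,80,60),(22,255,255),.061),("tray",(100,130,60),(125,255,255),.022),("alu",(0,0,150),(179,60,255),.029)):
    for a,uv,k in blobs(mask(im,lo,hi),300)[:2]:
        q=cv2.boxPoints(cv2.minAreaRect(k));w=np.array([ray(c,p,z)[:2] for p in q])
        e=[w[1]-w[0],w[2]-w[1]];L=[np.linalg.norm(v) for v in e];i=int(np.argmax(L))
        print(lab,a,np.round(uv),"ctr",ray(c,uv,z)[:2].round(4),"rectctr",w.mean(0).round(4),np.round(sorted(L),3),round(np.degrees(np.arctan2(e[i][1],e[i][0]))%180,1))
E
```

```text
1.15 [ 0.52502369 -0.2408885   0.23147715] [179.96734975  -0.46787172  60.87197896] 0.9929783534036716
wood 1685.5 [141.  27.] ctr [ 0.4524 -0.033 ] rectctr [ 0.4521 -0.0338] [0.035 0.045] 125.6
wood 988.0 [324. 146.] ctr [ 0.5456 -0.2085] rectctr [ 0.5451 -0.2101] [0.018 0.059] 60.5
tray 19713.0 [320. 127.] ctr [ 0.55   -0.1927] rectctr [ 0.5466 -0.2022] [0.139 0.179] 72.7
alu 4709.0 [598. 162.] ctr [ 0.8088 -0.3805] rectctr [ 0.8099 -0.4121] [0.02  0.352] 90.8
alu 4573.5 [574. 174.] ctr [ 0.7817 -0.3817] rectctr [ 0.7826 -0.4119] [0.02  0.351] 90.8
```

View pics/w1.png

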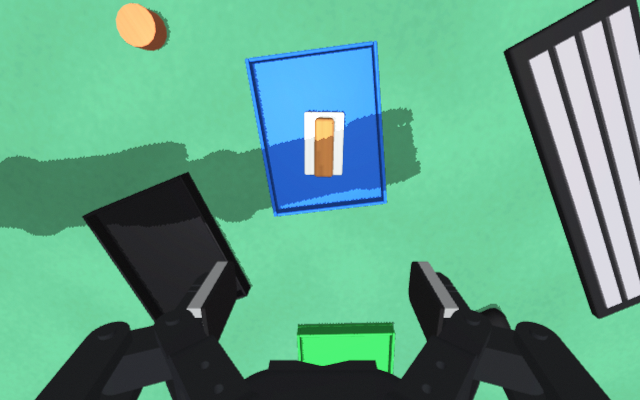

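The wrist view shows the block at (324,146) inside the blue tray with its rib along 60°, which agrees with the top view. Next I go to the stand and close the jaws on the way.

>>> {"api": "move_arm", "payload": {
  "translation": [
    [-0.3, 5, 0],
    [-0.6, 11, 0],
    [-0.9, 17, 0],
    [-1.2, 23, 0],
    [-1.5, 29, 0],
    [-1.8, 35, 0],
    [-2, 40, 0],
    [-2, 42, 0]
  ],
  "turn": [
    [0, 0, 0.07],
    [0, 0, 0.14],
    [0, 0, 0.21],
    [0, 0, 0.28],
    [0, 0, 0.35],
    [0, 0, 0.42],
    [0, 0, 0.49],
    [0, 0, 0.524]
  ],
  "jaw": [0, 0, 0, 0, 0, 0, 0, 0]
}}

```text
time: 2.2
eef_pos: [0.4982, 0.1699, 0.2313]
eef_rot: [-180.0, -0.1, 90.2]
force: [0.3, -1.1, -0.4]
width: -0.001
finger_force: 0.0
```

```bash
python3 - <<'E'
from h import *
for _ in range(4): im=cams.grab_frame("wrist")
s=sensors.state();print(s["time"],s["eef_pos"],s["eef_rot"],s["width"])
im=cams.grab_frame("wrist");c=cam("wrist",s)
cv2.imwrite("pics/w2.png",im[:,:,::-1])
for lab,lo,hi,z in(("orange",(3,120,120),(19,255,255),.072),("yellow",(22,130,120),(35,255,255),.028),("blue",(100,130,60),(125,255,255),.028)):
    for a,uv,k in blobs(mask(im,lo,hi),200)[:3]:
        q=cv2.boxPoints(cv2.minAreaRect(k));w=np.array([ray(c,p,z)[:2] for p in q])
        e=[w[1]-w[0],w[2]-w[1]];L=[np.linalg.norm(v) for v in e];i=int(np.argmax(L))
        print(lab,a,np.round(uv),"ctr",ray(c,uv,z)[:2].round(4),"rectctr",w.mean(0).round(4),np.round(sorted(L),3),round(np.degrees(np.arctan2(e[i][1],e[i][0]))%180,1))
E
```

```text
2.4 [0.49889396 0.16468229 0.23088007] [-1.79945413e+02  1.05669190e-01  8.97455119e+01] -0.0011429900796193547
orange 953.0 [281. 122.] ctr [0.4599 0.2262] rectctr [0.4597 0.2261] [0.032 0.033] 179.8
orange 231.0 [274. 296.] ctr [0.4428 0.0301] rectctr [0.4432 0.0306] [0.019 0.028] 15.8
yellow 730.0 [280. 121.] ctr [0.4538 0.2234] rectctr [0.4538 0.2232] [0.032 0.033] 135.0
yellow 545.0 [342. 215.] ctr [0.5228 0.1129] rectctr [0.5279 0.1165] [0.021 0.079] 178.8
blue 1782.5 [546. 210.] ctr [0.7685 0.1183] rectctr [0.7683 0.1177] [0.054 0.064] 155.0
blue 1414.0 [531. 289.] ctr [0.7751 0.0077] rectctr [0.7751 0.0082] [0.053 0.068] 137.7
blue 1056.5 [366.   5.] ctr [0.5428 0.3336] rectctr [0.5456 0.3303] [0.015 0.112] 179.7
```

View pics/w2.png

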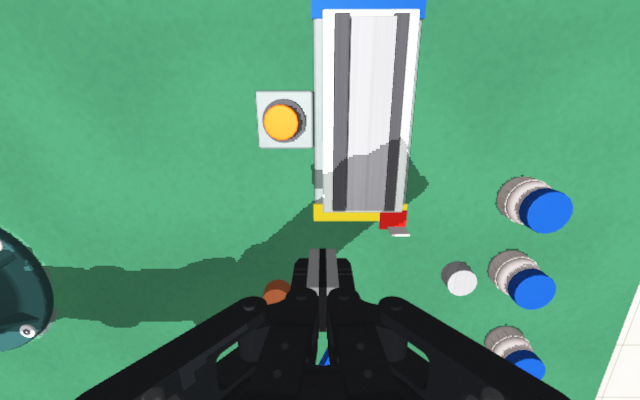

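The wrist view shows the plunger at (281,122), which works out to (0.460,0.226). It lies 85 mm from the stand's middle near (0.543,0.225), as it should. I'll move over it and work out the sample's centreline from this picture.

>>> {"api": "move_arm", "payload": {
  "translation": [
    [-2, 3, -3],
    [-4, 5.9, -6],
    [-4, 5.9, -9],
    [-4, 5.9, -12],
    [-4, 5.9, -14],
    [-4, 5.9, -15],
    [-4, 5.9, -15],
    [-4, 5.9, -15]
  ],
  "turn": [
    [0, 0, 0],
    [0, 0, 0],
    [0, 0, 0],
    [0, 0, 0],
    [0, 0, 0],
    [0, 0, 0],
    [0, 0, 0],
    [0, 0, 0]
  ],
  "jaw": [0, 0, 0, 0, 0, 0, 0, 0]
}}

```text
time: 3.45
eef_pos: [0.4596, 0.2255, 0.082]
eef_rot: [179.9, -0.0, 89.8]
force: [0.2, -0.6, 0.5]
width: 0.0
finger_force: 0.0
```

```bash
python3 - <<'E'
from h import *
s=sensors.state();print(s["time"],s["eef_pos"],s["force"])
im=cv2.imread("pics/w2.png");g=im.max(2).astype(int)
p,_=cam("top");c=cam("wrist",dict(eef_pos=[.499,.167,.231],eef_rot=[180,0,90]))
for r in (30,60,90,120,200):
    row=g[r,305:435]
    dark=np.where(row<120)[0]+305
    runs=np.split(dark,np.where(np.diff(dark)>1)[0]+1)
    for u in runs:
        if len(u)>=5: print(r,u[0],u[-1],"z72",ray(c,(u[0]-.5,r),.072)[:2].round(4),ray(c,(u[-1]+.5,r),.072)[:2].round(4),"z60",ray(c,(u[0]-.5,r),.06)[:1].round(4),ray(c,(u[-1]+.5,r),.06)[:1].round(4))
for u in (355,370,385): print(u,[(r,int(g[r,u])) for r in list(range(5,18))+list(range(204,224))])
E
```

```text
3.45 [0.45956547 0.22550869 0.08199422] [ 0.24544713 -0.58635179  0.50469205]
200 333 346 z72 [0.5103 0.1497] [0.5249 0.1497] z60 [0.5107] [0.5259]
200 385 394 z72 [0.5644 0.1497] [0.5748 0.1497] z60 [0.567] [0.5778]
200 405 411 z72 [0.5852 0.1497] [0.5925 0.1497] z60 [0.5886] [0.5962]
355 [(5, 247), (6, 247), (7, 247), (8, 245), (9, 247), (10, 254), (11, 255), (12, 255), (13, 255), (14, 255), (15, 254), (16, 244), (17, 244), (204, 167), (205, 168), (206, 168), (207, 167), (208, 168), (209, 169), (210, 186), (211, 215), (212, 218), (213, 236), (214, 236), (215, 237), (216, 236), (217, 236), (218, 235), (219, 236), (220, 222), (221, 145), (222, 104), (223, 105)]
370 [(5, 246), (6, 246), (7, 246), (8, 244), (9, 247), (10, 254), (11, 255), (12, 255), (13, 255), (14, 255), (15, 254), (16, 239), (17, 246), (204, 163), (205, 162), (206, 162), (207, 161), (208, 161), (209, 160), (210, 182), (211, 213), (212, 215), (213, 236), (214, 236), (215, 236), (216, 236), (217, 235), (218, 236), (219, 236), (220, 222), (221, 146), (222, 106), (223, 105)]
385 [(5, 246), (6, 245), (7, 246), (8, 244), (9, 247), (10, 254), (11, 255), (12, 255), (13, 255), (14, 255), (15, 254), (16, 233), (17, 242), (204, 73), (205, 73), (206, 72), (207, 74), (208, 73), (209, 75), (210, 97), (211, 149), (212, 187), (213, 197), (214, 198), (215, 198), (216, 198), (217, 199), (218, 198), (219, 200), (220, 198), (221, 197), (222, 197), (223, 197)]
```

>>> {"api": "move_arm", "payload": {
  "translation": [
    [0, 0, -0.5],
    [0, 0, -0.9],
    [0, 0, -1.2],
    [0, 0, -1.4],
    [0, 0, -1.6],
    [0, 0, -1.8],
    [0, 0, -1.8],
    [0, 0, -1.8]
  ],
  "turn": [
    [0, 0, 0],
    [0, 0, 0],
    [0, 0, 0],
    [0, 0, 0],
    [0, 0, 0],
    [0, 0, 0],
    [0, 0, 0],
    [0, 0, 0]
  ],
  "jaw": [0, 0, 0, 0, 0, 0, 0, 0]
}}

```text
time: 4.45
eef_pos: [0.459, 0.2259, 0.064]
eef_rot: [180.0, 0.0, 89.9]
force: [-0.7, -0.3, 10.3]
width: -0.0
finger_force: 5.3
```

```bash
python3 - <<'E'
from h import *
im=cv2.imread("pics/w2.png");g=im.max(2).astype(int)
c=cam("wrist",dict(eef_pos=[.499,.167,.231],eef_rot=[180,0,90]))
for r in (25,40,60,80,100,120,195,205):
    row=np.convolve(g[r,:],[1,1,0,-1,-1],'same')/2
    e=[(i,int(row[i])) for i in range(322,425) if abs(row[i])>50 and abs(row[i])==max(abs(row[i-3:i+4]))]
    print(r,[(i,v,round(ray(c,(i,r),.072)[0],4)) for i,v in e])
print("near end y",ray(c,(370,210),.072)[1],"base end y",ray(c,(355,220.7),.028)[1],"far end",ray(c,(370,16),.072)[1],ray(c,(370,9.5),.072)[1])
E
```

```text
25 [(334, -121, np.float64(0.5099)), (351, 144, np.float64(0.5247)), (396, -123, np.float64(0.564)), (409, 123, np.float64(0.5753)), (419, -67, np.float64(0.5841))]
40 [(334, -121, np.float64(0.51)), (350, 130, np.float64(0.5242)), (395, -122, np.float64(0.564)), (407, 121, np.float64(0.5746)), (418, -78, np.float64(0.5844))]
60 [(333, -118, np.float64(0.5093)), (350, 143, np.float64(0.5246)), (394, -112, np.float64(0.5643)), (406, 126, np.float64(0.5751)), (416, -79, np.float64(0.5842))]
80 [(333, -136, np.float64(0.5095)), (349, 128, np.float64(0.5242)), (392, -112, np.float64(0.5637)), (404, 125, np.float64(0.5748)), (414, -66, np.float64(0.584))]
100 [(333, -124, np.float64(0.5097)), (349, 141, np.float64(0.5247)), (391, -113, np.float64(0.5641)), (403, 124, np.float64(0.5753)), (412, -59, np.float64(0.5838))]
120 [(333, -122, np.float64(0.5099)), (348, 126, np.float64(0.5243)), (390, -112, np.float64(0.5644)), (401, 129, np.float64(0.575)), (411, -67, np.float64(0.5845))]
195 [(332, -141, np.float64(0.5097)), (346, 82, np.float64(0.5242)), (384, -83, np.float64(0.5635)), (395, 125, np.float64(0.5749)), (404, -99, np.float64(0.5842)), (419, 52, np.float64(0.5998))]
205 [(332, -135, np.float64(0.5098)), (346, 90, np.float64(0.5245)), (384, -84, np.float64(0.5643)), (394, 123, np.float64(0.5747)), (407, -51, np.float64(0.5883))]
near end y 0.13860697918249962 base end y 0.10864349526099124 far end 0.3173057786144987 0.3222013777528123
```

Force of 10 N at z = 64 mm, so the plunger has reached its stop. I'll give it a touch more, then lift.

>>> {"api": "move_arm", "payload": {
  "translation": [
    [0, 0, -0.2],
    [0, 0, -0.2],
    [0, 0, 0],
    [0, 0, 4],
    [0, 0, 9],
    [0, 0, 14],
    [2, -4, 15],
    [3, -9, 15]
  ],
  "turn": [
    [0, 0, 0],
    [0, 0, 0],
    [0, 0, 0],
    [0, 0, 0],
    [0, 0, 0],
    [0, 0, 0],
    [0, 0, -0.05],
    [0, 0, -0.1]
  ],
  "jaw": [0, 0, 0, 0, 0, 0, 3, 5]
}}

```text
time: 5.45
eef_pos: [0.4907, 0.1364, 0.2147]
eef_rot: [179.8, -0.1, 84.2]
force: [0.6, -0.2, -0.7]
width: 0.42
finger_force: 0.0
```

>>> {"api": "move_arm", "payload": {
  "translation": [
    [0.8, -5.5, 0],
    [1.6, -11, 0],
    [2.4, -17, 0],
    [3.2, -23, 0],
    [4, -29, 0],
    [5, -33.5, 0],
    [5.45, -34.6, 0],
    [5.45, -34.6, 0]
  ],
  "turn": [
    [0, 0, -0.06],
    [0, 0, -0.12],
    [0, 0, -0.18],
    [0, 0, -0.24],
    [0, 0, -0.3],
    [0, 0, -0.36],
    [0, 0, -0.424],
    [0, 0, -0.424]
  ],
  "jaw": [5, 5, 5, 5, 5, 5, 5, 5]
}}

```text
time: 6.45
eef_pos: [0.5432, -0.2102, 0.2127]
eef_rot: [-179.9, -0.0, 59.8]
force: [0.1, -0.2, 0.0]
width: 0.583
finger_force: 0.0
```

```bash
python3 - <<'E'
from h import *
for _ in range(3): im=cams.grab_frame("wrist")
s=sensors.state();print(s["time"],s["eef_pos"],s["eef_rot"],s["width"])
im=cams.grab_frame("wrist");c=cam("wrist",dict(eef_pos=[.5435,-.210,.213],eef_rot=[180,0,60]))
cv2.imwrite("pics/w3.png",im[:,:,::-1])
for lab,lo,hi,z in(("wood",(5,80,60),(22,255,255),.061),("tray",(100,130,60),(125,255,255),.022),("alu",(0,0,110),(179,70,255),.029)):
    for a,uv,k in blobs(mask(im,lo,hi),300)[:3]:
        q=cv2.boxPoints(cv2.minAreaRect(k));w=np.array([ray(c,p,z)[:2] for p in q])
        e=[w[1]-w[0],w[2]-w[1]];L=[np.linalg.norm(v) for v in e];i=int(np.argmax(L))
        print(lab,a,np.round(uv),"ctr",ray(c,uv,z)[:2].round(4),"rectctr",w.mean(0).round(4),np.round(sorted(L),3),round(np.degrees(np.arctan2(e[i][1],e[i][0]))%180,1))
im=cams.grab_frame("top");c=cam("top");b=blobs(mask(im,(5,150,120),(19,255,255),(185,280,165,240)),8)[0];print(b[1],"z72",proj(c,[.4593,.227,.072]),"z64",proj(c,[.4593,.227,.064]))
E
```

```text
6.6 [ 0.54314378 -0.20765067  0.21301426] [-1.79916387e+02 -4.28866297e-02  6.00936637e+01] 0.5860140796124674
wood 1686.0 [137.  65.] ctr [ 0.457  -0.0322] rectctr [ 0.4566 -0.0329] [0.035 0.044] 136.8
wood 1069.0 [324. 184.] ctr [ 0.5469 -0.2092] rectctr [ 0.5466 -0.2105] [0.018 0.062] 60.7
tray 19725.0 [321. 162.] ctr [ 0.551  -0.1949] rectctr [ 0.5462 -0.2042] [0.139 0.179] 71.9
alu 4831.0 [581. 204.] ctr [ 0.7824 -0.3827] rectctr [ 0.7837 -0.4137] [0.02  0.351] 90.9
alu 4714.0 [603. 185.] ctr [ 0.8093 -0.3729] rectctr [ 0.8085 -0.4135] [0.021 0.351] 90.1
alu 3362.0 [617. 135.] ctr [ 0.8361 -0.3252] rectctr [ 0.8362 -0.3594] [0.021 0.244] 90.3
(231.09341825902334, 221.2208067940552) z72 [229.55774796 220.11626014] z64 [230.06608244 220.39667403]
```

View pics/w3.png

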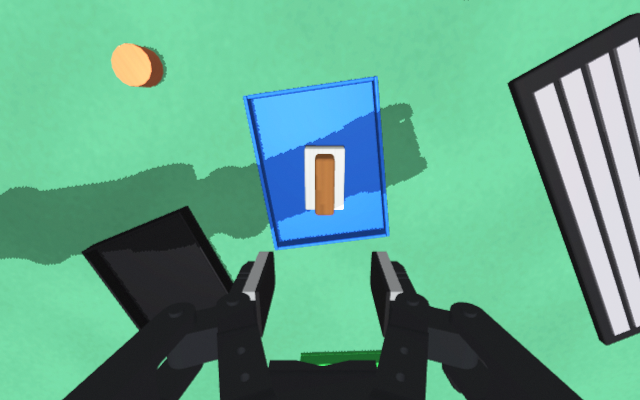

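The wrist view shows the rib at (324,184) centred between the fingers. The block is at (0.546,−0.210) and its yaw is 60°. I'll descend and grip.

>>> {"api": "move_arm", "payload": {
  "translation": [
    [0.25, 0, -4],
    [0.25, 0, -8],
    [0.25, 0, -12],
    [0.25, 0, -15],
    [0.25, 0, -17],
    [0.25, 0, -17.8],
    [0.25, 0, -17.8],
    [0.25, 0, -17.8]
  ],
  "turn": [
    [0, 0, 0],
    [0, 0, 0],
    [0, 0, 0],
    [0, 0, 0],
    [0, 0, 0],
    [0, 0, 0],
    [0, 0, 0],
    [0, 0, 0]
  ],
  "jaw": [5, 5, 5, 5, 5, 5, 5, 4]
}}

```text
time: 7.7
eef_pos: [0.5466, -0.2102, 0.0362]
eef_rot: [179.9, -0.0, 59.9]
force: [-0.1, 0.7, -0.3]
width: 0.472
finger_force: 0.0
```

>>> {"api": "move_arm", "payload": {
  "translation": [
    [0, 0, 0],
    [0, 0, 0],
    [0, 0, 0],
    [0, 0, 0],
    [0, 0, 0],
    [0, 0, 0],
    [0, 0, 0],
    [0, 0, 0]
  ],
  "turn": [
    [0, 0, 0],
    [0, 0, 0],
    [0, 0, 0],
    [0, 0, 0],
    [0, 0, 0],
    [0, 0, 0],
    [0, 0, 0],
    [0, 0, 0]
  ],
  "jaw": [3, 2, 1.5, 1.5, 1.5, 1.5, 1.5, 1.5],
  "newtons": 60
}}

```text
time: 8.7
eef_pos: [0.5455, -0.21, 0.0359]
eef_rot: [-180.0, 0.0, 59.9]
force: [-2.1, 1.6, 6.1]
width: 0.223
finger_force: 59.6
```

>>> {"api": "move_arm", "payload": {
  "translation": [
    [0, 0, 1],
    [0, 0, 4],
    [0, 0, 8],
    [0, 0, 12],
    [0, 0, 13],
    [0, 0, 13],
    [0, 0, 13],
    [0, 0, 13]
  ],
  "turn": [
    [0, 0, 0],
    [0, 0, 0],
    [0, 0, 0],
    [0, 0, 0],
    [0, 0, 0],
    [0, 0, 0],
    [0, 0, 0],
    [0, 0, 0]
  ],
  "jaw": [1.5, 1.5, 1.5, 1.5, 1.5, 1.5, 1.5, 1.5]
}}

```text
time: 9.7
eef_pos: [0.5448, -0.2099, 0.1637]
eef_rot: [-179.8, 0.0, 59.9]
force: [0.3, 1.0, -2.8]
width: 0.225
finger_force: 59.0
```

```bash
python3 - <<'E'
from h import *
F=[];P=[]
for i in range(6):
    im=cams.grab_frame("wrist");s=sensors.state();F.append(s["force"]);P.append(s["eef_pos"])
print(np.mean(F,0),np.std(F,0),np.mean(P,0),np.std(P,0),s["width"],s["finger_force"])
cv2.imwrite("pics/w4.png",im[:,:,::-1])
T=np.array(cams.camera_params("wrist")["hand_eye"]);p=cams.camera_params("wrist")
def tp(u,v,z):
    d=T[:3,:3]@np.array([(u-p["cx"])/p["fx"],(v-p["cy"])/p["fy"],1]);return T[:3,3]+d*(z-T[2,3])/d[2]
for lab,lo,hi,z in(("wood",(5,80,60),(22,255,255),-.025),("alu",(0,0,110),(179,70,255),.007)):
    for a,uv,k in blobs(mask(im,lo,hi,(200,440,100,400)),100)[:3]:
        x,y,w,h=cv2.boundingRect(k);print(lab,a,(x,y,w,h),"far edge tool",tp(x+w/2,y,z).round(4),"near",tp(x+w/2,y+h,z).round(4))
E
```

```text
[-0.140992    0.24291529 -2.10569114] [0.36724861 0.55918959 0.30932033] [ 0.54546228 -0.21007028  0.16448593] [2.47956257e-04 6.96875312e-05 3.59497804e-04] 0.22163555280550962 59.009917974472046
wood 5444.0 (300, 210, 45, 134) far edge tool [ 0.0391  0.0008 -0.025 ] near [-0.0296  0.0008 -0.025 ]
alu 4004.5 (281, 189, 83, 107) far edge tool [0.0388 0.0008 0.007 ] near [-0.0254  0.0009  0.007 ]
```

View pics/w4.png

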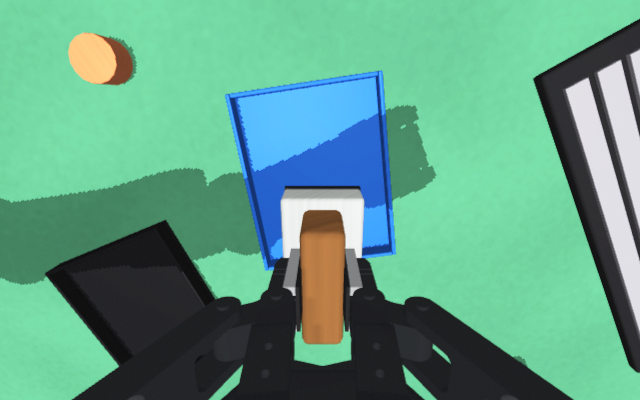

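The block is held level, with its centre about 3.5 mm ahead of the TCP along tool x. It weighs 2.1 N. Now over the yellow end.

>>> {"api": "move_arm", "payload": {
  "translation": [
    [0, 3, 0],
    [0, 8, 0],
    [0, 14, 0],
    [0, 20, 0],
    [-0.1, 26, 0],
    [-0.1, 32, 0],
    [-0.15, 36, 0],
    [-0.15, 37.6, 0]
  ],
  "turn": [
    [0, 0, 0.06],
    [0, 0, 0.13],
    [0, 0, 0.2],
    [0, 0, 0.27],
    [0, 0, 0.34],
    [0, 0, 0.41],
    [0, 0, 0.48],
    [0, 0, 0.524]
  ],
  "jaw": [1.5, 1.5, 1.5, 1.5, 1.5, 1.5, 1.5, 1.5]
}}

```text
time: 11.0
eef_pos: [0.5432, 0.1708, 0.1657]
eef_rot: [180.0, -0.1, 90.4]
force: [0.4, 0.0, -1.1]
width: 0.224
finger_force: 58.9
```

>>> {"api": "move_arm", "payload": {
  "translation": [
    [0, 0, 0],
    [0, 0, -2],
    [0, 0, -4],
    [0, 0, -5],
    [0, 0, -5.5],
    [0, 0, -5.7],
    [0, 0, -5.7],
    [0, 0, -5.7]
  ],
  "turn": [
    [0, 0, 0],
    [0, 0, 0],
    [0, 0, 0],
    [0, 0, 0],
    [0, 0, 0],
    [0, 0, 0],
    [0, 0, 0],
    [0, 0, 0]
  ],
  "jaw": [1.5, 1.5, 1.5, 1.5, 1.5, 1.5, 1.5, 1.5]
}}

```text
time: 12.0
eef_pos: [0.5447, 0.1659, 0.1088]
eef_rot: [179.9, -0.0, 89.9]
force: [-0.7, 0.1, -2.5]
width: 0.22
finger_force: 58.9
```

```bash
python3 - <<'E'
from h import *
F=[];P=[]
for i in range(4):
    im=cams.grab_frame("wrist");s=sensors.state();F.append(s["force"]);P.append(s["eef_pos"])
print(np.mean(F,0),np.mean(P,0),s["eef_rot"])
im=cams.grab_frame("scene");c=cam("scene")
cv2.imwrite("pics/s5.png",cv2.resize(im[190:340,300:460],None,fx=4,fy=4,interpolation=cv2.INTER_CUBIC)[:,:,::-1])
E
```

```text
[-0.2215418  -0.04586844 -1.52129338] [0.54456284 0.16592048 0.10865141] [ 1.79975994e+02 -6.67035895e-03  8.98952402e+01]
```

View pics/s5.png

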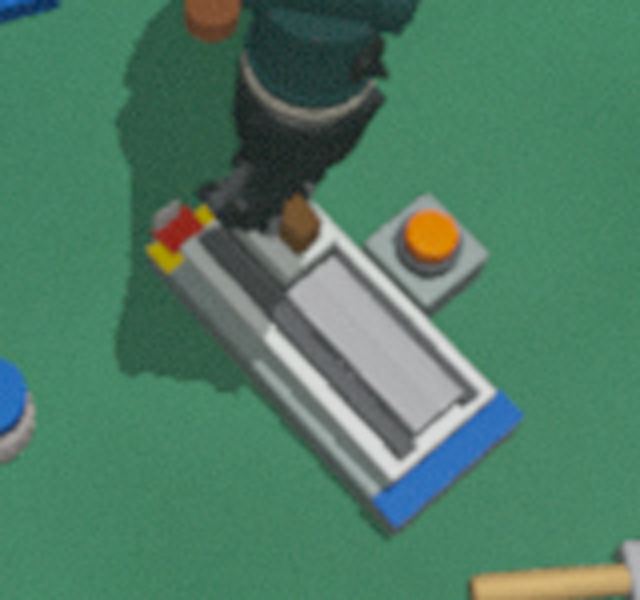

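The crop shows the block over the yellow end, aligned with the sample between the jaws. I'll lower it in small steps and watch the force.

>>> {"api": "move_arm", "payload": {
  "translation": [
    [0, 0, -0.15],
    [0, 0, -0.3],
    [0, 0, -0.4],
    [0, 0, -0.5],
    [0, 0, -0.6],
    [0, 0, -0.7],
    [0, 0, -0.7],
    [0, 0, -0.7]
  ],
  "turn": [
    [0, 0, 0],
    [0, 0, 0],
    [0, 0, 0],
    [0, 0, 0],
    [0, 0, 0],
    [0, 0, 0],
    [0, 0, 0],
    [0, 0, 0]
  ],
  "jaw": [1.5, 1.5, 1.5, 1.5, 1.5, 1.5, 1.5, 1.5]
}}

```text
time: 13.25
eef_pos: [0.5443, 0.1657, 0.1015]
eef_rot: [-180.0, 0.0, 89.9]
force: [-1.1, -0.6, 3.0]
width: 0.223
finger_force: 59.6
```

```bash
cat > f.py <<'E'
from h import *
F=[];P=[]
for i in range(5):
    cams.grab_frame("wrist");s=sensors.state();F.append(s["force"]);P.append(s["eef_pos"])
print(s["time"],np.mean(F,0),np.mean(P,0),s["eef_rot"],s["wrist_torque"])
E
python3 f.py
```

```text
13.5 [-1.51882783 -0.57274278  4.02132647] [0.54429161 0.16573438 0.10138879] [-1.79994879e+02  6.77161314e-03  8.98893580e+01] [-0.09180028  0.3481226   0.02519724]
```

>>> {"api": "move_arm", "payload": {
  "translation": [
    [0, 0, -0.07],
    [0, 0, -0.14],
    [0, 0, -0.2],
    [0, 0, -0.25],
    [0, 0, -0.27],
    [0, 0, -0.27],
    [0, 0, -0.27],
    [0, 0, -0.27]
  ],
  "turn": [
    [0, 0, 0],
    [0, 0, 0],
    [0, 0, 0],
    [0, 0, 0],
    [0, 0, 0],
    [0, 0, 0],
    [0, 0, 0],
    [0, 0, 0]
  ],
  "jaw": [1.5, 1.5, 1.5, 1.5, 1.5, 1.5, 1.5, 1.5]
}}

```text
time: 14.5
eef_pos: [0.5443, 0.1657, 0.0989]
eef_rot: [-180.0, 0.0, 89.9]
force: [-3.0, -0.6, 7.0]
width: 0.22
finger_force: 60.0
```

```bash
python3 f.py
```

```text
14.75 [-2.95573295 -1.05209798  6.42024535] [0.54429627 0.16572892 0.09887408] [-1.79998348e+02  1.77752060e-02  8.98915392e+01] [-0.22114314  0.53666043  0.02928862]
```

The cradle is down about 5 mm, so the stroke starts now.

>>> {"api": "move_arm", "payload": {
  "translation": [
    [0, 0.4, 0],
    [0, 1.1, 0],
    [0, 1.8, 0],
    [0, 2.5, 0],
    [0, 3.2, 0],
    [0, 3.9, 0],
    [0, 4.6, 0],
    [0, 5.3, 0]
  ],
  "turn": [
    [0, 0, 0],
    [0, 0, 0],
    [0, 0, 0],
    [0, 0, 0],
    [0, 0, 0],
    [0, 0, 0],
    [0, 0, 0],
    [0, 0, 0]
  ],
  "jaw": [1.5, 1.5, 1.5, 1.5, 1.5, 1.5, 1.5, 1.5]
}}

```text
time: 15.75
eef_pos: [0.5458, 0.2152, 0.0988]
eef_rot: [180.0, 0.3, 89.7]
force: [0.4, -6.9, 7.8]
width: 0.221
finger_force: 60.1
```

>>> {"api": "move_arm", "payload": {
  "translation": [
    [0, 0.7, 0],
    [0, 1.4, 0],
    [0, 2.2, 0],
    [0, 3.0, 0],
    [0, 3.8, 0],
    [0, 4.6, 0],
    [0, 5.4, 0],
    [0, 6.1, 0]
  ],
  "turn": [
    [0, 0, 0],
    [0, 0, 0],
    [0, 0, 0],
    [0, 0, 0],
    [0, 0, 0],
    [0, 0, 0],
    [0, 0, 0],
    [0, 0, 0]
  ],
  "jaw": [1.5, 1.5, 1.5, 1.5, 1.5, 1.5, 1.5, 1.5]
}}

```text
time: 16.75
eef_pos: [0.5458, 0.2762, 0.0987]
eef_rot: [180.0, 0.3, 89.7]
force: [-0.0, -5.8, 6.2]
width: 0.224
finger_force: 60.1
```

```bash
python3 f.py
```

```text
17.0 [-0.26789744 -4.61027073  6.31087541] [0.54579934 0.27772094 0.09892191] [1.79914187e+02 1.47427722e-01 8.97985390e+01] [-0.82467068  0.06157267  0.02822637]
```

The block is at +54 mm with the cradle at about 5 mm. I'll lift off and go back to the tray.

>>> {"api": "move_arm", "payload": {
  "translation": [
    [0, 0, 1],
    [0, 0, 3],
    [0, 0, 5.5],
    [0, 0, 7.7],
    [0, -2, 7.7],
    [0, -7, 7.7],
    [0, -13, 7.7],
    [0, -19, 7.7]
  ],
  "turn": [
    [0, 0, 0],
    [0, 0, 0],
    [0, 0, 0],
    [0, 0, 0],
    [0, 0, -0.03],
    [0, 0, -0.07],
    [0, 0, -0.12],
    [0, 0, -0.18]
  ],
  "jaw": [1.5, 1.5, 1.5, 1.5, 1.5, 1.5, 1.5, 1.5]
}}

```text
time: 18.0
eef_pos: [0.5431, 0.0865, 0.1748]
eef_rot: [-179.9, 0.1, 79.4]
force: [1.0, -1.0, -2.6]
width: 0.225
finger_force: 58.9
```

>>> {"api": "move_arm", "payload": {
  "translation": [
    [0, -6, 0],
    [0.1, -12, 0],
    [0.1, -18, 0],
    [0.1, -24, 0],
    [0.1, -28, 0],
    [0.1, -30, 0],
    [0.1, -30, 0],
    [0.1, -30, -2]
  ],
  "turn": [
    [0, 0, -0.06],
    [0, 0, -0.12],
    [0, 0, -0.18],
    [0, 0, -0.24],
    [0, 0, -0.3],
    [0, 0, -0.344],
    [0, 0, -0.344],
    [0, 0, -0.344]
  ],
  "jaw": [1.5, 1.5, 1.5, 1.5, 1.5, 1.5, 1.5, 1.5]
}}

```text
time: 19.0
eef_pos: [0.5468, -0.2078, 0.1565]
eef_rot: [179.9, -0.1, 60.0]
force: [0.2, -0.7, -3.1]
width: 0.222
finger_force: 58.9
```

```bash
python3 f.py
```

```text
19.25 [-0.51761505  0.40990299 -2.06264865] [ 0.54479584 -0.20723177  0.15462885] [-1.79980066e+02 -4.68352501e-02  6.00382697e+01] [-0.01783525 -0.02661067 -0.01260871]
```

>>> {"api": "move_arm", "payload": {
  "translation": [
    [0, 0, -3],
    [0, 0, -6],
    [0, 0, -8.5],
    [0, 0, -10],
    [0, 0, -11],
    [0, 0, -11.4],
    [0, 0, -11.7],
    [0, 0, -11.9]
  ],
  "turn": [
    [0, 0, 0],
    [0, 0, 0],
    [0, 0, 0],
    [0, 0, 0],
    [0, 0, 0],
    [0, 0, 0],
    [0, 0, 0],
    [0, 0, 0]
  ],
  "jaw": [1.5, 1.5, 1.5, 1.5, 1.5, 1.5, 1.5, 1.5]
}}

```text
time: 20.25
eef_pos: [0.5457, -0.2104, 0.037]
eef_rot: [179.9, -0.0, 59.9]
force: [0.2, 0.2, -1.4]
width: 0.226
finger_force: 59.0
```

```bash
python3 f.py
```

```text
20.5 [-0.35185681 -0.27309073 -1.70878321] [ 0.54552093 -0.21032101  0.03682227] [ 1.79968858e+02 -6.30931765e-03  5.98613539e+01] [-0.04096036  0.01231578 -0.00926456]
```

Still about 1 mm short of the floor. I'll lower a little more until it touches, then release.

>>> {"api": "move_arm", "payload": {
  "translation": [
    [0, 0, -0.04],
    [0, 0, -0.07],
    [0, 0, -0.1],
    [0, 0, -0.13],
    [0, 0, -0.13],
    [0, 0, -0.13],
    [0, 0, -0.13],
    [0, 0, -0.13]
  ],
  "turn": [
    [0, 0, 0],
    [0, 0, 0],
    [0, 0, 0],
    [0, 0, 0],
    [0, 0, 0],
    [0, 0, 0],
    [0, 0, 0],
    [0, 0, 0]
  ],
  "jaw": [1.5, 1.5, 1.5, 1.5, 1.5, 1.5, 1.5, 1.5]
}}

```text
time: 21.5
eef_pos: [0.5453, -0.2102, 0.0359]
eef_rot: [180.0, 0.0, 59.9]
force: [-1.7, 0.3, 5.5]
width: 0.219
finger_force: 60.0
```

Contact made. I'll open partway, then rise.

>>> {"api": "move_arm", "payload": {
  "translation": [
    [0, 0, 0],
    [0, 0, 0],
    [0, 0, 0],
    [0, 0, 0],
    [0, 0, 0],
    [0, 0, 0],
    [0, 0, 0.3],
    [0, 0, 1]
  ],
  "turn": [
    [0, 0, 0],
    [0, 0, 0],
    [0, 0, 0],
    [0, 0, 0],
    [0, 0, 0],
    [0, 0, 0],
    [0, 0, 0],
    [0, 0, 0]
  ],
  "jaw": [2.5, 3.5, 4.5, 5, 5, 5, 5, 5]
}}

```text
time: 22.5
eef_pos: [0.5452, -0.2101, 0.0454]
eef_rot: [-180.0, 0.0, 59.9]
force: [0.8, -0.5, -0.5]
width: 0.588
finger_force: 0.0
```

>>> {"api": "move_arm", "payload": {
  "translation": [
    [0, 0, 2],
    [0, 0, 5],
    [0, 0, 9],
    [0, 0, 13],
    [0, 0, 17],
    [0, 0, 19],
    [0, 0, 19],
    [0, 0, 19]
  ],
  "turn": [
    [0, 0, 0],
    [0, 0, 0],
    [0, 0, 0],
    [0, 0, 0],
    [0, 0, 0],
    [0, 0, 0],
    [0, 0, 0],
    [0, 0, 0]
  ],
  "jaw": [5, 5, 5, 5, 5, 5, 5, 5]
}}

```text
time: 23.5
eef_pos: [0.5445, -0.21, 0.2345]
eef_rot: [-179.9, 0.0, 59.9]
force: [0.3, -0.3, -0.2]
width: 0.582
finger_force: 0.0
```

```bash
python3 f.py; python3 - <<'E'
from h import *
cv2.imwrite("pics/w6.png",cams.grab_frame("wrist")[:,:,::-1])
E
```

```text
23.75 [ 0.27447706 -0.19860704  0.28749935] [ 0.54451437 -0.20999089  0.23404847] [-1.79882604e+02  2.22239825e-02  5.98696555e+01] [ 0.01571685  0.01174125 -0.0099874 ]
```

View pics/w6.png

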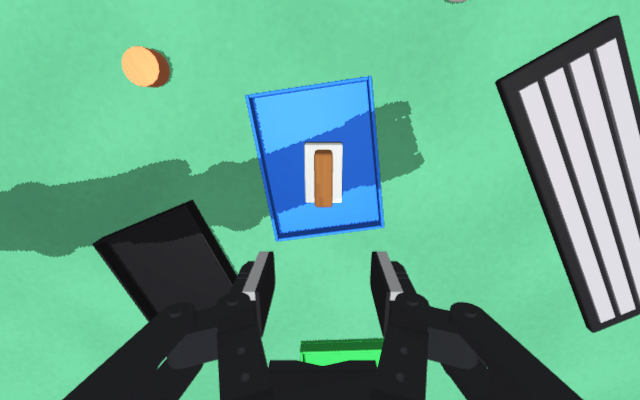

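The block lies flat in the blue tray at (323,175), released, with the gripper clear of it.

```bash
python3 -c "
from cell import order
print(order.close_job())"
```

```text
the job is handed in; nothing more can be done
None
```

I pressed the plunger home, swept the block from the yellow to the blue end with the cradle about 5–6 mm down by force readings, set it back flat in the blue tray and handed the job in; no verdict was returned.

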